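# Empty the deburring drum and hold its keyed lid home

## Task

Empty the bench deburring machine: swing its side lever over to tip the orange drum until all four nuts have dropped into the red drawer below, then swing the drum back fully upright. Set the aluminium lid on the drum's mouth, turn it by its knurled collar until the hidden keyways drop over the three brass pins, and push it fully home against the springy seal. The program finishes while holding: keep your grip on the collar and keep the lid pushed down so that I can snap the latches, and leave the other things on the bench where they are.

Things in the scene. Friction and masses are not known exactly. Their poses are not given: they have to be found in the camera images.
- machine: Blue bench deburring machine, fixed: two upright cheeks (outer faces 144 mm apart, tops at 160 to 186 mm) carry the orange drum on a level tilt axis. Origin on the bench under the drum's middle; x runs along the tilt axis from the lever side to the grey control box side, z up. The drum tips its mouth towards -y. Its yaw varies.
- tilt_axis (a point): Point on the tilt axis 160 mm above the bench, level with the middle of the lever's grip (122 mm from the drum's middle, on the lever side). The lever's grip moves in a circle of radius 100 mm about this point, in the plane square to the machine's x axis. Axes as the machine's.
- drum (a joint): Tilt of drum and lever, rad: 0 = upright against its stop (start), 2.6 = tipped as far as it goes, mouth pointing steeply down over the red drawer. Stiff hinge that stays where it is left; the lever needs about 7 N at the grip. Nuts slide out only near the end of the swing.
- lever_grip (a point): Middle of the lever's black grip, a round bar 17 mm thick, 62 mm long, level, parallel to the machine's x axis. At joint value q it lies 100 sin(1.30-q) mm along the machine's +y and 100 cos(1.30-q) mm above tilt_axis: it swings from the +y side over the top to the -y side. Can be pinched from above across its thickness; it turns between the fingers as it swings.
- drum_mouth (a point): Centre of the drum's rim, 95 mm above the tilt axis when upright (255 mm above the bench); z = drum axis out of the mouth, x parallel to the machine's x. Drum 100 mm outside, 130 mm deep, tapering to 95 mm at the rim. Three brass pins 8 mm thick stick out to 58 mm from the axis, at 0, 120 and 240 degrees from x, tops 18 mm below the rim.
- seal (a joint): How far the black rubber seal ring on the rim is pressed down, m: 0 = free, standing 5 mm above the rim; 0.0045 = fully pressed (lid home). Its springs push back with 5 N at 0 and 10 N at 0.0045, so a lid that is let go rises again.
- lid_collar (a point): Centre of the lid's dark knurled collar, a round grip 54 mm in diameter and 34 mm high on top of the lid; 17 mm above the lid's plate, 55 mm above the lid's lower edge. z = lid axis, up. Set on the drum with this point 37 mm above the rim the lid rests on the pins; with keyways over the pins it drops onto the seal (28 mm above the rim); home is 23.5 mm.
- lid_edge (a point): Centre of the lid's lower edge (lid stands on the bench on it, right way up, at the start). Plate 126 mm across, 6 mm thick; skirt below it 124 mm outside, 104 mm bore, 32 mm deep; about 0.32 kg. Three keyways 16 mm wide, 120 degrees apart, hidden inside the skirt, no outside mark, direction not told: turning the lid through 120 degrees while it presses on the pins always meets them.
- red_drawer: Red wooden drawer box, loose, open on top, 112 x 190 x 45 mm, walls and floor 7 mm, standing on the bench between the cheeks under the drum; long side along y. Origin: centre of its underside.
- nut0_mid (a point): Brass hexagon nut, 19 mm across flats, 10 mm thick; starts on the floor of the drum. Its centre.
- nut1_mid (a point): Brass hexagon nut, 19 mm across flats, 10 mm thick; starts on the floor of the drum. Its centre.
- nut2_mid (a point): Brass hexagon nut, 19 mm across flats, 10 mm thick; starts on the floor of the drum. Its centre.
- nut3_mid (a point): Brass hexagon nut, 19 mm across flats, 10 mm thick; starts on the floor of the drum. Its centre.
- jar: Amber jar with steel lid, 84 mm diameter, 95 mm high: a bystander, not to be moved. Origin: centre of its underside. It and the lid swap places from start to start.
- oil: Yellow oil bottle, 52 mm diameter, 150 mm high: a bystander. Origin: centre of its underside.
- spanner: Steel spanner, 200 mm long, lying flat: a bystander. Origin: its middle, at the bench.
- hammer: Hammer, 260 mm long, lying: a bystander. Origin: its middle, at the bench.
- brush: Bench brush with a wooden handle, 200 mm long, lying: a bystander. Origin: its middle, at the bench.
- offcut: Pine offcut, 70 x 160 x 28 mm: a bystander. Origin: centre of its underside.

How it is judged (in metres and radians):
On the way, in this order (a step that is already met when the one before it is completed fails the run):
1. the drum is tipped and all four nuts lie in the red drawer (x of nut0_mid in the frame of red_drawer between -0.056 and 0.056 m and y of nut0_mid in the frame of red_drawer between -0.095 and 0.095 m and z of nut0_mid in the frame of red_drawer between 0 and 0.045 m and x of nut1_mid in the frame of red_drawer between -0.056 and 0.056 m and y of nut1_mid in the frame of red_drawer between -0.095 and 0.095 m and z of nut1_mid in the frame of red_drawer between 0 and 0.045 m and x of nut2_mid in the frame of red_drawer between -0.056 and 0.056 m and y of nut2_mid in the frame of red_drawer between -0.095 and 0.095 m and z of nut2_mid in the frame of red_drawer between 0 and 0.045 m and x of nut3_mid in the frame of red_drawer between -0.056 and 0.056 m and y of nut3_mid in the frame of red_drawer between -0.095 and 0.095 m and z of nut3_mid in the frame of red_drawer between 0 and 0.045 m), for 0.2 s.
2. the drum stands upright again, empty (all of step 1 and value of joint drum below 0.06 rad), for 0.2 s.
At the end, for the whole second after the job is handed in: Lid square on the drum, keyways over the pins, collar within 5 mm of the drum axis, seal pressed by more than 3 of its 4.5 mm, still gripped by the fingers (over 15 N) and not moving; drum upright within 0.06 rad; all four nuts inside the red drawer (all of step 2 and value of joint seal above 0.003 m and horizontal distance between lid_collar and drum_mouth below 0.005 m and z of lid_collar in the frame of drum_mouth between 0.018 and 0.0265 m and angle between the z axis of lid_collar and the z axis of drum_mouth, either way round below 0.06 rad and contact force between the fingers and lid above 15 N and angular speed of lid below 0.2 rad/s); the arm keeps its last pose, push and grip.
It fails at once if a bystander (jar, oil bottle, spanner, hammer, brush, offcut) is moved by more than 30 mm (distance of any of jar, oil, spanner, hammer, brush, offcut from where it was at the start of the episode above 0.03 m).
It also fails if it takes over 72 s, if anything falls off the work surface, if the arm or the gripper's body presses on something with over 40 N, if the wrist force passes 120 N, or if a joint passes its speed limit or range.

## Robot

A 6-joint arm with a two-finger parallel gripper is mounted at the origin on the work surface. World frame = base frame: x ahead of the robot, y to its left, z up, the work surface at z = 0. Lengths are in mm, angles in rad, forces in N, time in s.
With the tool pointing down it reaches from about 350 to 775 mm from the base axis. Payload 5.5 kg.
Tool frame: the origin (TCP) lies at the centre of the arm's flange, where the gripper is bolted on; the fingertips stand 173 mm ahead of it and the grasp point (between the pads) lies 155 mm ahead of it; z points along the fingers, y is the line along which they close (so a half turn about z gives the same grasp; the last joint's range is limited). The gripper opens to 85 mm and grips with 20 to 120 N. Pads are 22 mm wide; open, the fingers measure 114 mm over their backs; the gripper's body (76 mm by 85 mm) begins 54 mm behind the grasp point. The pads swing forward as they close: fully open they stand 13 mm farther back than shut.
Start: joints at [0.962, 0.313, 0.046, 1.304, 0, 1.431], TCP at [259.815, 512.981, 404.723] pointing down, gripper open.
Joint ranges: [-2.76, 2.76], [-0.86, 1.69], [-1.03, 1.26], [-2.2, 2.34], [-1.47, 1.5], [-3.14, 3.14]. Speed limits (rad/s): [2.57, 2.57, 3.14, 3.14, 3.14, 3.14].

## Interface

Orientations are given as a unit quaternion [x, y, z, w].
In Python, from plant import * gives the robot as it stands.
- The arm moves only by the shell command python3 -m creep 'ROWS' [FORCE]. ROWS is JSON, a list of rows, each an object of numbers: "tx", "ty", "tz": the shift along the tool's x, y, z in mm; "ax", "ay", "az": the turn, a rotation vector about the tool's x, y, z in rad; "gripper": the opening, from -1 (shut) to 1 (fully open), so that 0 is half open. A call has 1 to 20 rows; each row shifts and turns the commanded pose from where the row before left it, along the tool's axes as they then stand; what a row does not reach is not made up. A row lasts 1/8 s, in which the tool goes at most 62.5 mm and 10.7 degrees, less where a joint would pass 70% of its speed; a pose out of reach is approached as far as the arm can. A call with a gripper value outside its range is refused whole. The fingers move at their own pace and stop on an object; FORCE is the grip in N (left out, the last holds). Time passes only in rows, so rows that do not move let the fingers close. It gives the time, the measured TCP pose, the force, the opening and the grip force at its end, in the units of the state.
- state(): the state, without advancing time (a new reading comes with each control period).
- capture(name): name is "side" or "top"; returns the picture (384x512x3 uint8, red, green, blue); there is no depth.
- calibration(name): a dict with "fx", "fy", "cx", "cy" (pixels), "R" (3x3) and "t" (3): a world point X has camera coordinates R X + t. Camera axes: x right, y down, z forward; pixel columns grow to the right and rows downward; lengths in mm; the calibration is good to about 2 mm. A picture is of the moment at which its call begins. calibration takes no time and is no camera call.
- finish_job(): hands the job in; it is judged then, once.
The state is a dict: "time": time; "qpos": joint angles; "qvel": joint speeds; "effort": joint torques, N m; "ee_pos": TCP position; "orientation": TCP orientation; "force": force on the tool from outside, world axes, zero at the start; "ft_torque": the same for the moment, N m; "opening": finger opening in mm; "grasp_force": force on a finger pad.
Only numpy, scipy, OpenCV 4.12 (cv2) and the standard library are available. Lean on these libraries where they do the work, as an engineer would, in place of code of your own. Each camera call takes 0.05 s, during which the arm holds its last target. There are 200 camera calls.

## Working session

There is one attempt and no reset: what is moved stays moved. The work goes in short steps, Python scripts to look and compute and a shell command to move; the robot and the scene stay as the last step left them, time stands still between calls to the robot, and variables do not carry over. Pictures are saved under pics/ and viewed, at most 10 in all, crops included, and the job is handed in when it is done.

```bash
ls; mkdir -p pics
python3 - <<'E'
from plant import *
import cv2,numpy as np
np.set_printoptions(precision=4,suppress=True)
for n in("side","top"):
    im=capture(n); cv2.imwrite(f"pics/{n}0.png",im[:,:,::-1]); c=calibration(n); print(n,c, -np.array(c["R"]).T@np.array(c["t"]))
print(state())
E
```

```text
pics
side {'fx': 427.50068521696556, 'fy': 427.50068521696556, 'cx': 248.4208812187055, 'cy': 197.23892127508196, 'R': array([[ 0.9986, -0.0516,  0.0073],
       [-0.0265, -0.6219, -0.7827],
       [ 0.0449,  0.7814, -0.6224]]), 't': array([-571.7508,  143.3017, 1740.0957])} [  496.5836 -1300.1007  1199.3791]
top {'fx': 346.4664039204784, 'fy': 346.4664039204784, 'cx': 254.98862153548694, 'cy': 189.80244920319421, 'R': array([[ 0.0158, -0.9999, -0.0065],
       [-0.9966, -0.0152, -0.0804],
       [ 0.0803,  0.0077, -0.9967]]), 't': array([  -7.556 ,  584.1815, 1236.8749])} [ 483.0324   -8.2123 1279.7644]
{'time': 0.1, 'qpos': array([0.9624, 0.3139, 0.0451, 1.3036, 0.    , 1.4312]), 'qvel': array([-0.0009, -0.0021,  0.0033,  0.0009, -0.0002,  0.0005]), 'effort': array([  0.0024, -48.1727,  29.9243,   0.0128,  -0.0001,  -0.    ]), 'ee_pos': array([259.7149, 512.8256, 403.8912]), 'orientation': array([ 0.2323,  0.9726, -0.0007, -0.0003]), 'force': array([ 0.0321, -0.3844,  0.0867]), 'ft_torque': array([ 0.0277,  0.0306, -0.0036]), 'grasp_force': 0.0, 'opening': 85.46193704432059}
```

View pics/side0.png

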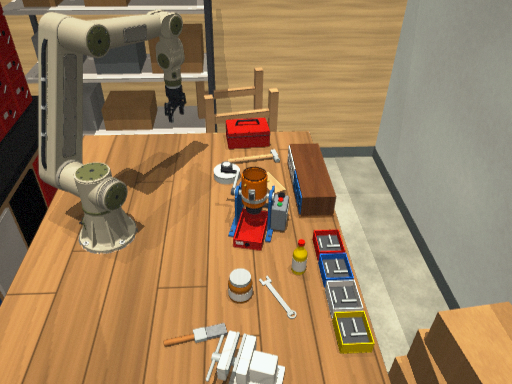

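View pics/top0.png

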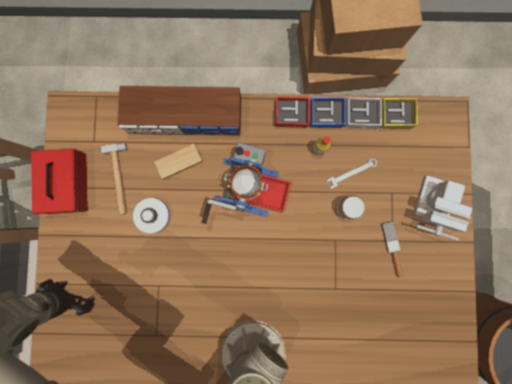

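The side view shows the machine at about (255,200). In the top view the drum mouth is at (244,182), the lever grip at (206,211), the lid at (151,215) between hammer and offcut, and the jar at (351,207). Next I'll measure from enlarged crops.

```bash
cat > h.py <<'E'
from plant import *
import cv2,numpy as np
np.set_printoptions(precision=2,suppress=True)
from scipy.spatial.transform import Rotation as Ro
def ray(n,u,v):
    c=calibration(n);R=np.array(c["R"]);t=np.array(c["t"])
    return -R.T@t, R.T@np.array([(u-c["cx"])/c["fx"],(v-c["cy"])/c["fy"],1])
def onz(n,u,v,z):
    o,d=ray(n,u,v); return o+d*(z-o[2])/d[2]
def proj(n,X):
    c=calibration(n);p=np.array(c["R"])@X+c["t"]; return np.array([c["fx"]*p[0]/p[2]+c["cx"],c["fy"]*p[1]/p[2]+c["cy"]])
def tri(u1,u2):
    (a,d),(b,e)=ray("top",*u1),ray("side",*u2)
    s=np.linalg.lstsq(np.c_[d,-e],b-a,rcond=None)[0]; p,q=a+d*s[0],b+e*s[1]
    return (p+q)/2,np.linalg.norm(p-q)
def blobs(m,k=3):
    n,l,s,c=cv2.connectedComponentsWithStats(m.astype(np.uint8)); o=np.argsort(-s[1:,4])[:k]+1
    return [(s[i],c[i]) for i in o]
E
python3 - <<'E'
from h import *
t=cv2.imread("pics/top0.png");s=cv2.imread("pics/side0.png")
a=cv2.resize(t[135:240,120:295],None,fx=4.5,fy=4.5,interpolation=cv2.INTER_CUBIC)
cv2.imwrite("pics/tc.png",a)
cv2.imwrite("pics/sc.png",cv2.resize(s[140:255,205:305],None,fx=5,fy=5,interpolation=cv2.INTER_CUBIC))
h=cv2.cvtColor(t,cv2.COLOR_BGR2HSV)
m=np.zeros(h.shape[:2],bool);m[180:250,125:180]=1
lid=m&(h[...,1]<60)&(h[...,2]>110)
print("lid",blobs(lid,2))
blue=(h[...,0]>100)&(h[...,0]<125)&(h[...,1]>120)&(h[...,2]>60); b=np.zeros_like(m);b[145:225,190:300]=1
for st,c in blobs(blue&b,4): print("blue",st,c)
g=np.zeros_like(m);g[190:230,195:215]=1
for st,c in blobs(g&(h[...,2]<60),2): print("grip",st,c)
E
```

```text
lid [(array([ 133,  198,   37,   36, 1000], dtype=int32), array([150.58, 215.27]))]
blue [262 170  15   6  43] [268.51 172.53]
blue [246 209  14   4  34] [253.26 210.32]
blue [230 158  15   5  28] [236.46 160.32]
blue [218 198  15   4  26] [224.92 199.58]
```

View pics/tc.png

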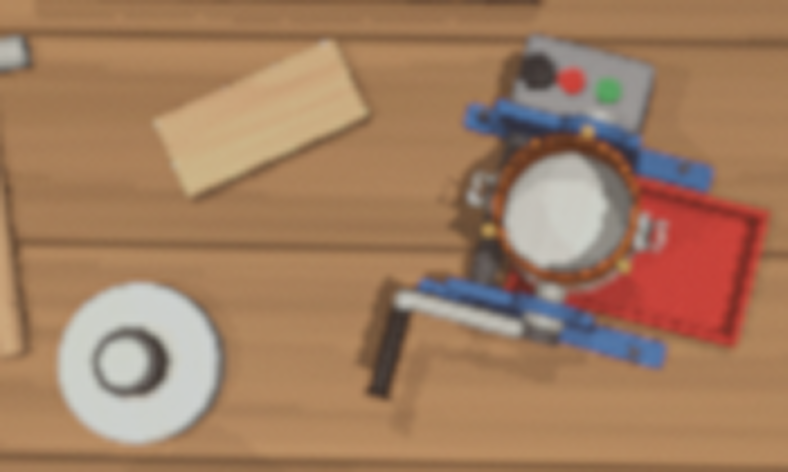

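View pics/sc.png

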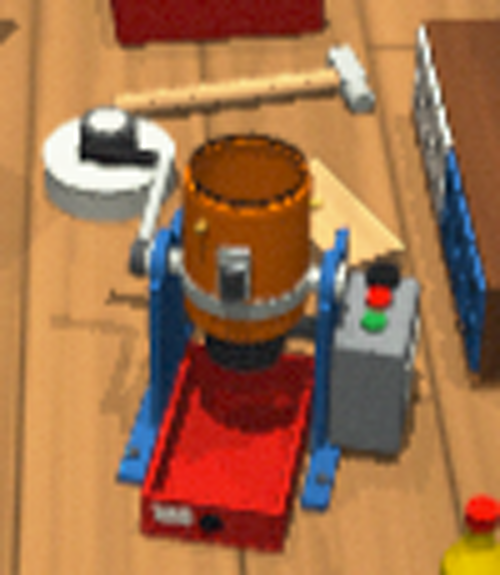

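The top crop shows the rim centre at crop (566,209), grip ends at (402,307) and (378,397), and the lid disc at (139,362). In the side crop the rim ellipse is centred at (248,174).

Run:
```python
from h import *
t=lambda x,y:((x+.5)/4.5-.5+120,(y+.5)/4.5-.5+135)
s=lambda x,y:((x+.5)/5-.5+205,(y+.5)/5-.5+140)
print("rim top",onz("top",*t(566,210),257),"side",onz("side",*s(248,175),257),tri(t(566,210),s(248,175)))
g=[onz("top",*t(402,307),187),onz("top",*t(378,397),187)];gm=(g[0]+g[1])/2;print("grip",g,gm)
F=[onz("top",u,v,12) for u,v in((268.51,172.53),(236.46,160.32),(253.26,210.32),(224.92,199.58))]
print(F)
# feet-based
for p,q in((1,0),(3,2)): d=F[p]-F[q]; print("y dir yaw",np.degrees(np.arctan2(d[1],d[0]))-90)
# drawer long edges (crop): (765,210)-(635,180) ; end edge (733,345)-(765,210)
a,b=onz("top",*t(733,345),45),onz("top",*t(767,210),45); d=b-a; print("drawer x yaw",np.degrees(np.arctan2(d[1],d[0])),np.linalg.norm(d))
d=g[0]-g[1];print("grip yaw",np.degrees(np.arctan2(d[1],d[0])),np.linalg.norm(d))
a,b=onz("top",*t(525,38),100),onz("top",*t(652,68),100);d=a-b;print("box yaw",np.degrees(np.arctan2(d[1],d[0]))-90)
c=onz("top",150.58,215.27,38);print("lid",c)
p=s(109,180);print("lid side plate", onz("side",*s(110,157),38))
p=proj("side",c);print("proj lid in side crop",(p-[205,140])*5)
M=onz("top",*t(566,210),257)
for yaw in (-12,-14,-16):
    y=np.radians(yaw);R=np.array([[np.cos(y),-np.sin(y)],[np.sin(y),np.cos(y)]])
    print(yaw,"grip pred",M[:2]+R@[-122,100*np.sin(1.3)], "lever end",M[:2]+R@[-122+31,96.4])
```

```text
rim top [590.36  28.61 257.  ] side [593.65  19.89 257.  ] (array([592.69,  28.85, 250.43]), np.float64(3.2531614713564068))
grip [array([527.56, 144.98, 187.  ]), array([464.44, 160.09, 187.  ])] [496.   152.53 187.  ]
[array([649.76, -47.2 ,  12.  ]), array([693.47,  71.85,  12.  ]), array([509.86,   6.74,  12.  ]), array([547.53, 111.23,  12.  ])]
y dir yaw -20.158570610727836
y dir yaw -19.823764212423015
drawer x yaw -13.591164336876906 110.74373643659366
grip yaw -13.462835464522538 64.90300240739117
box yaw -12.626355817067463
lid [485.85 373.88  38.  ]
lid side plate [487.65 361.29  38.  ]
proj lid in side crop [105.94 147.44]
-12 grip pred [491.06 148.22] lever end [521.4  141.82]
-14 grip pred [495.3  151.61] lever end [525.39 144.16]
-16 grip pred [499.65 154.86] lever end [529.46 146.36]
```

```bash
cat >> h.py <<'E'
def delta(xyz,yaw_y=None):
    """tool-frame shift to TCP xyz (before turning) and az so tool y points at yaw_y deg"""
    s=state(); R=Ro.from_quat(s["orientation"]).as_matrix(); d=R.T@(np.array(xyz)-s["ee_pos"])
    out=[d]
    if yaw_y is not None:
        a=np.degrees(np.arctan2(R[1,1],R[0,1])); w=(yaw_y-a+90)%180-90; out.append(("az",-np.radians(w)))
    return out
E
python3 - <<'E'
from h import *
print(delta([491.5,153,404],76.3))
q=1.3-np.linspace(0,2.6,17)
y,z=100*np.sin(q),100*np.cos(q)
print(np.c_[np.diff(y),-np.diff(z)])
E
```

```text
[array([-369.36, -216.26,    0.13]), ('az', np.float64(-0.22973583793225416))]
[[ -5.6  -15.24]
 [ -7.99 -14.13]
 [-10.17 -12.65]
 [-12.08 -10.84]
 [-13.68  -8.74]
 [-14.91  -6.41]
 [-15.75  -3.92]
 [-16.18  -1.32]
 [-16.18   1.32]
 [-15.75   3.92]
 [-14.91   6.41]
 [-13.68   8.74]
 [-12.08  10.84]
 [-10.17  12.65]
 [ -7.99  14.13]
 [ -5.6   15.24]]
```

```bash
python3 -m creep '[{"tx":-20,"ty":-12,"gripper":1},{"tx":-35,"ty":-20},{"tx":-35,"ty":-20},{"tx":-35,"ty":-20},{"tx":-35,"ty":-20},{"tx":-35,"ty":-20},{"tx":-35,"ty":-20},{"tx":-35,"ty":-20},{"tx":-35,"ty":-20},{"tx":-35,"ty":-20},{"tx":-34,"ty":-24},{"az":-0.115},{"az":-0.115},{}]' 50
python3 - <<'E'
from h import *
print(delta([491.5,153,344],76.3))
E
```

```text
[array([-369.38, -216.17,   60.13]), ('az', np.float64(-0.22973583793225416))]schema error: expected keys tx, ty, tz, ax, ay, az, gripper
```

```bash
python3 -m creep '[{"tx":-20,"ty":-12,"tz":0,"ax":0,"ay":0,"az":0,"gripper":1},{"tx":-35,"ty":-20,"tz":0,"ax":0,"ay":0,"az":0,"gripper":1},{"tx":-35,"ty":-20,"tz":0,"ax":0,"ay":0,"az":0,"gripper":1},{"tx":-35,"ty":-20,"tz":0,"ax":0,"ay":0,"az":0,"gripper":1},{"tx":-35,"ty":-20,"tz":0,"ax":0,"ay":0,"az":0,"gripper":1},{"tx":-35,"ty":-20,"tz":0,"ax":0,"ay":0,"az":0,"gripper":1},{"tx":-35,"ty":-20,"tz":0,"ax":0,"ay":0,"az":0,"gripper":1},{"tx":-35,"ty":-20,"tz":0,"ax":0,"ay":0,"az":0,"gripper":1},{"tx":-35,"ty":-20,"tz":0,"ax":0,"ay":0,"az":0,"gripper":1},{"tx":-35,"ty":-20,"tz":0,"ax":0,"ay":0,"az":0,"gripper":1},{"tx":-34,"ty":-24,"tz":0,"ax":0,"ay":0,"az":0,"gripper":1},{"tx":0,"ty":0,"tz":0,"ax":0,"ay":0,"az":-0.115,"gripper":1},{"tx":0,"ty":0,"tz":0,"ax":0,"ay":0,"az":-0.115,"gripper":1},{"tx":0,"ty":0,"tz":0,"ax":0,"ay":0,"az":0,"gripper":1}]' 50
python3 - <<'E'
from h import *
print(delta([491.5,153,344],76.3))
im=capture("top");cv2.imwrite("pics/t1.png",cv2.resize(im[135:240,180:310,::-1],None,fx=5,fy=5,interpolation=cv2.INTER_CUBIC))
E
```

```text
time: 1.85
ee_pos: [491.4, 153.3, 404.3]
orientation: [0.12, 0.993, -0.0, -0.0]
force: [0.5, -0.5, 0.0]
opening: 85.2
grasp_force: 0.0
[array([-0.26, -0.28, 60.26]), ('az', np.float64(-0.0013382044100766735))]
```

```bash
python3 -m creep '[{"tx":0,"ty":0,"tz":20,"ax":0,"ay":0,"az":0,"gripper":1},{"tx":0,"ty":0,"tz":20,"ax":0,"ay":0,"az":0,"gripper":1},{"tx":0,"ty":0,"tz":15,"ax":0,"ay":0,"az":0,"gripper":1},{"tx":0,"ty":0,"tz":6,"ax":0,"ay":0,"az":0,"gripper":1},{"tx":0,"ty":0,"tz":0,"ax":0,"ay":0,"az":0,"gripper":0},{"tx":0,"ty":0,"tz":0,"ax":0,"ay":0,"az":0,"gripper":-0.3},{"tx":0,"ty":0,"tz":0,"ax":0,"ay":0,"az":0,"gripper":-0.5}]' 50; python3 -m creep '[{"tx":0,"ty":0,"tz":0,"ax":0,"ay":0,"az":0,"gripper":-0.6},{"tx":0,"ty":0,"tz":0,"ax":0,"ay":0,"az":0,"gripper":-1},{"tx":0,"ty":0,"tz":0,"ax":0,"ay":0,"az":0,"gripper":-1},{"tx":0,"ty":0,"tz":0,"ax":0,"ay":0,"az":0,"gripper":-1}]'
```

```text
time: 2.78
ee_pos: [491.7, 153.6, 344.4]
orientation: [0.119, 0.993, 0.0, 0.001]
force: [0.2, -0.5, 0.6]
opening: 32.1
grasp_force: 0.0
time: 3.28
ee_pos: [491.5, 153.6, 344.3]
orientation: [0.119, 0.993, 0.0, 0.0]
force: [-0.7, -1.0, 6.2]
opening: 15.4
grasp_force: 48.8
```

```bash
python3 -m creep '[{"tx":0,"ty":-5.6,"tz":-15.2,"ax":0,"ay":0,"az":0,"gripper":-1},{"tx":0,"ty":-8,"tz":-14.1,"ax":0,"ay":0,"az":0,"gripper":-1},{"tx":0,"ty":-10.2,"tz":-12.7,"ax":0,"ay":0,"az":0,"gripper":-1},{"tx":0,"ty":-12.1,"tz":-10.8,"ax":0,"ay":0,"az":0,"gripper":-1},{"tx":0,"ty":-13.7,"tz":-8.7,"ax":0,"ay":0,"az":0,"gripper":-1},{"tx":0,"ty":-14.9,"tz":-6.4,"ax":0,"ay":0,"az":0,"gripper":-1}]'
```

```text
time: 4.03
ee_pos: [476.8, 95.5, 415.7]
orientation: [0.116, 0.993, 0.01, 0.003]
force: [-2.8, 31.0, 24.3]
opening: 15.3
grasp_force: 48.6
```

```bash
python3 -m creep '[{"tx":0,"ty":0,"tz":0,"ax":0,"ay":0,"az":0,"gripper":-1},{"tx":0,"ty":0,"tz":0,"ax":0,"ay":0,"az":0,"gripper":-1}]' 30
python3 - <<'E'
from h import *
s=state();R=Ro.from_quat(s["orientation"]).as_matrix();g=s["ee_pos"]+R[:,2]*155;print(R,g,s["force"],s["ft_torque"])
d=g-[472,57.5,160];y=np.array([.2368,.9715,0]);x=np.array([.9715,-.2368,0]);print(d@x,d@y,d[2],np.hypot(d@y,d[2]))
E
```

```text
time: 4.28
ee_pos: [476.2, 94.6, 416.8]
orientation: [0.117, 0.993, 0.008, 0.003]
force: [-6.5, 20.3, 27.0]
opening: 15.5
grasp_force: 48.7
[[-0.97  0.23  0.01]
 [ 0.23  0.97  0.01]
 [-0.    0.02 -1.  ]] [477.54  96.81 261.79] [-6.45 20.25 27.04] [4.79 1.13 0.01]
-3.931454272667406 39.50197536505924 101.78777201056926 109.18404914921123
```

Run:
```python
from h import *
a=capture("top")[130:240,180:310,::-1];b=capture("side")[130:250,200:310,::-1]
r=lambda i:cv2.resize(i,(int(i.shape[1]*450/i.shape[0]),450),interpolation=cv2.INTER_CUBIC)
o=np.hstack([r(b),r(a)])[:, :800];cv2.imwrite("pics/m1.png",o);print(o.shape, state()["force"])
```

```text
(450, 800, 3) [-6.07 20.32 27.72]
```

View pics/m1.png

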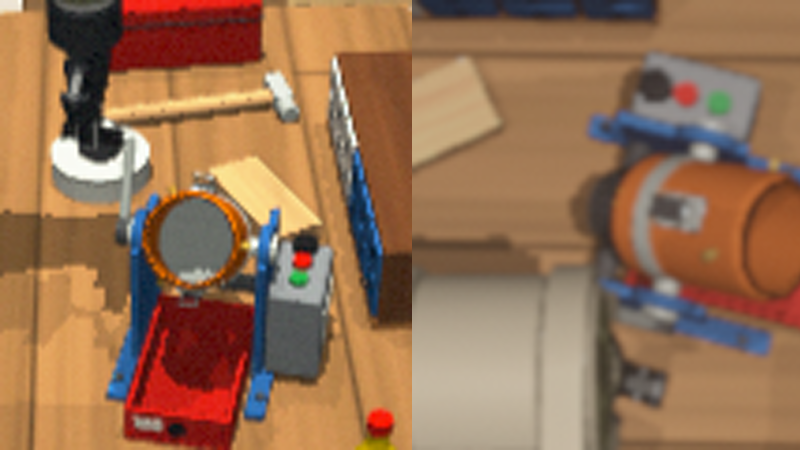

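The drum has turned about 1 rad with the lever still held, so I'll carry on.

```bash
python3 -m creep '[{"tx":0,"ty":-15.8,"tz":-5.5,"ax":0,"ay":0,"az":0,"gripper":-1},{"tx":0,"ty":-16.2,"tz":-2.5,"ax":0,"ay":0,"az":0,"gripper":-1},{"tx":0,"ty":-16.2,"tz":1.3,"ax":0,"ay":0,"az":0,"gripper":-1},{"tx":0,"ty":-15.8,"tz":3.9,"ax":0,"ay":0,"az":0,"gripper":-1}]' 30
cat > m.py <<'E'
from h import *
s=state();R=Ro.from_quat(s["orientation"]).as_matrix();g=s["ee_pos"]+R[:,2]*155
d=g-[472,57.5,160];y=np.array([.2368,.9715,0]);x=np.array([.9715,-.2368,0]);r=np.array([d@x,d@y,d[2]]);f=s["force"]
print("g machine",r,"rad",np.hypot(r[1],r[2]),"q",1.3-np.arctan2(r[1],r[2]),"F machine",f@x,f@y,f[2],s["ft_torque"],R[:,1])
E
python3 m.py
```

```text
time: 4.88
ee_pos: [461.5, 30.3, 416.8]
orientation: [0.118, 0.993, 0.004, 0.003]
force: [0.8, 12.9, 9.6]
opening: 15.2
grasp_force: 50.9
g machine [ -3.12 -27.56 101.8 ] rad 105.46186784924272 q 1.5644305125421265 F machine -2.2428905000554997 12.743362568669985 9.605640408095564 [ 3.04 -0.41 -0.14] [0.23 0.97 0.01]
```

```bash
python3 -m creep '[{"tx":0,"ty":-14.9,"tz":6.4,"ax":0,"ay":0,"az":0,"gripper":-1},{"tx":0,"ty":-13.7,"tz":8.7,"ax":0,"ay":0,"az":0,"gripper":-1},{"tx":0,"ty":-12.1,"tz":10.8,"ax":0,"ay":0,"az":0,"gripper":-1},{"tx":0,"ty":-10.2,"tz":12.7,"ax":0,"ay":0,"az":0,"gripper":-1}]';python3 m.py;  python3 -m creep '[{"tx":0,"ty":-8,"tz":14.1,"ax":0,"ay":0,"az":0,"gripper":-1},{"tx":0,"ty":-4,"tz":13,"ax":0,"ay":0,"az":0,"gripper":-1},{"tx":0,"ty":0,"tz":0,"ax":0,"ay":0,"az":0,"gripper":-1}]';python3 m.py
```

```text
time: 5.38
ee_pos: [449.4, -19.5, 376.8]
orientation: [0.118, 0.993, 0.004, 0.002]
force: [1.0, 10.0, 9.7]
opening: 15.3
grasp_force: 55.2
g machine [ -3.38 -78.97  61.78] rad 100.26845061545987 q 2.2069061232628733 F machine -1.3499150393085746 9.96593441569816 9.705562414997452 [ 2.69 -0.36 -0.06] [0.24 0.97 0.01]
time: 5.75
ee_pos: [446.5, -32.1, 348.4]
orientation: [0.119, 0.993, 0.001, 0.001]
force: [3.3, 3.4, -2.3]
opening: 15.2
grasp_force: 57.1
g machine [ -3.45 -92.68  33.42] rad 98.52439650453005 q 2.5247531241001804 F machine 2.4502528607299823 4.062376235839835 -2.277758641763119 [ 1.1  -0.87 -0.06] [0.24 0.97 0.  ]
```

```bash
python3 -m creep '[{"tx":0,"ty":-2,"tz":6,"ax":0,"ay":0,"az":0,"gripper":-1},{"tx":0,"ty":-1,"tz":4,"ax":0,"ay":0,"az":0,"gripper":-1},{"tx":0,"ty":0,"tz":0,"ax":0,"ay":0,"az":0,"gripper":-1},{"tx":0,"ty":0,"tz":0,"ax":0,"ay":0,"az":0,"gripper":-1},{"tx":0,"ty":0,"tz":0,"ax":0,"ay":0,"az":0,"gripper":-1},{"tx":0,"ty":0,"tz":0,"ax":0,"ay":0,"az":0,"gripper":-1},{"tx":0,"ty":0,"tz":0,"ax":0,"ay":0,"az":0,"gripper":-1},{"tx":0,"ty":0,"tz":0,"ax":0,"ay":0,"az":0,"gripper":-1}]';python3 m.py
python3 - <<'E'
from h import *
a=capture("top")[130:240,200:310,::-1];b=capture("side")[150:260,210:310,::-1]
r=lambda i:cv2.resize(i,(int(i.shape[1]*440/i.shape[0]),440),interpolation=cv2.INTER_CUBIC)
o=np.hstack([r(b),r(a)])[:, :800];cv2.imwrite("pics/m2.png",o)
E
```

```text
time: 6.75
ee_pos: [445.7, -34.3, 341.0]
orientation: [0.118, 0.993, 0.002, 0.002]
force: [-2.6, 9.4, 17.1]
opening: 15.4
grasp_force: 60.6
g machine [ -3.43 -94.81  25.99] rad 98.30681917667079 q 2.6032587903160174 F machine -4.730123352171684 8.508144937972233 17.071690722754514 [ 1.7   0.49 -0.1 ] [0.24 0.97 0.  ]
```

View pics/m2.png

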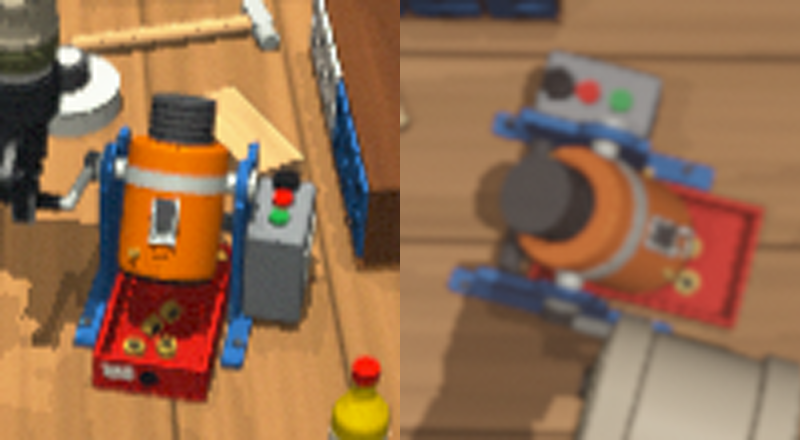

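All four nuts lie in the drawer (side crop (172,312), (153,325), (134,346), (167,346)). Now I'll swing the drum back.

```bash
python3 -m creep '[{"tx":0,"ty":3,"tz":-10,"ax":0,"ay":0,"az":0,"gripper":-1},{"tx":0,"ty":5.6,"tz":-15.2,"ax":0,"ay":0,"az":0,"gripper":-1},{"tx":0,"ty":8,"tz":-14.1,"ax":0,"ay":0,"az":0,"gripper":-1},{"tx":0,"ty":10.2,"tz":-12.7,"ax":0,"ay":0,"az":0,"gripper":-1},{"tx":0,"ty":12.1,"tz":-10.8,"ax":0,"ay":0,"az":0,"gripper":-1},{"tx":0,"ty":13.7,"tz":-8.7,"ax":0,"ay":0,"az":0,"gripper":-1},{"tx":0,"ty":14.9,"tz":-6.4,"ax":0,"ay":0,"az":0,"gripper":-1},{"tx":0,"ty":15.8,"tz":-3.9,"ax":0,"ay":0,"az":0,"gripper":-1},{"tx":0,"ty":16.2,"tz":-1.3,"ax":0,"ay":0,"az":0,"gripper":-1}]';python3 m.py;  python3 -m creep '[{"tx":0,"ty":16.2,"tz":1.3,"ax":0,"ay":0,"az":0,"gripper":-1},{"tx":0,"ty":15.8,"tz":3.9,"ax":0,"ay":0,"az":0,"gripper":-1},{"tx":0,"ty":14.9,"tz":6.4,"ax":0,"ay":0,"az":0,"gripper":-1},{"tx":0,"ty":13.7,"tz":8.7,"ax":0,"ay":0,"az":0,"gripper":-1}]';python3 m.py
```

```text
time: 7.98
ee_pos: [468.9, 59.4, 424.3]
orientation: [0.12, 0.993, -0.005, 0.002]
force: [-4.1, -12.0, 11.6]
opening: 15.1
grasp_force: 46.7
g machine [ -2.79  -0.33 109.33] rad 109.33454450477473 q 1.303033884690805 F machine -1.1015829126167953 -12.65562759265795 11.580655287075011 [-2.91  1.   -0.12] [ 0.24  0.97 -0.01]
time: 8.48
ee_pos: [483.8, 118.9, 402.6]
orientation: [0.12, 0.993, -0.004, 0.002]
force: [1.0, -8.4, 6.8]
opening: 15.5
grasp_force: 48.6
g machine [-2.4  61.41 87.58] rad 106.96289365540005 q 0.6884207002299025 F machine 2.9872504569756355 -7.89392383150825 6.8334100523031776 [-2.23  0.22 -0.07] [ 0.24  0.97 -0.01]
```

```bash
python3 -m creep '[{"tx":0,"ty":12.1,"tz":11.5,"ax":0,"ay":0,"az":0,"gripper":-1},{"tx":0,"ty":10.2,"tz":13.2,"ax":0,"ay":0,"az":0,"gripper":-1},{"tx":0,"ty":7.5,"tz":15,"ax":0,"ay":0,"az":0,"gripper":-1},{"tx":0,"ty":5,"tz":15.5,"ax":0,"ay":0,"az":0,"gripper":-1}]';python3 m.py;  python3 -m creep '[{"tx":0,"ty":1,"tz":5,"ax":0,"ay":0,"az":0,"gripper":-1},{"tx":0,"ty":0.5,"tz":4,"ax":0,"ay":0,"az":0,"gripper":-1},{"tx":0,"ty":0,"tz":0,"ax":0,"ay":0,"az":0,"gripper":-1}]';python3 m.py
```

```text
time: 8.98
ee_pos: [492.3, 153.2, 347.6]
orientation: [0.12, 0.993, -0.002, 0.002]
force: [1.5, -6.5, 10.2]
opening: 15.0
grasp_force: 54.4
g machine [-2.22 97.28 32.56] rad 102.58049497556641 q 0.05216767693742197 F machine 2.9492876194959203 -5.945883741673838 10.232586137953147 [-1.78  0.1  -0.16] [ 0.24  0.97 -0.  ]
time: 9.35
ee_pos: [492.0, 154.2, 344.2]
orientation: [0.12, 0.993, -0.002, 0.004]
force: [-13.6, -9.5, 43.3]
opening: 15.3
grasp_force: 58.5
g machine [-2.15 98.19 29.2 ] rad 102.44136522826837 q 0.018290178694297277 F machine -10.92257001215625 -12.480701691130445 43.27237291625966 [-1.93  2.45 -0.07] [ 0.24  0.97 -0.  ]
```

```bash
python3 -m creep '[{"tx":0,"ty":0,"tz":-5,"ax":0,"ay":0,"az":0,"gripper":-0.6},{"tx":0,"ty":0,"tz":0,"ax":0,"ay":0,"az":0,"gripper":0},{"tx":0,"ty":0,"tz":0,"ax":0,"ay":0,"az":0,"gripper":0.5},{"tx":0,"ty":0,"tz":0,"ax":0,"ay":0,"az":0,"gripper":1},{"tx":0,"ty":0,"tz":0,"ax":0,"ay":0,"az":0,"gripper":1},{"tx":0,"ty":0,"tz":-30,"ax":0,"ay":0,"az":0,"gripper":1},{"tx":0,"ty":0,"tz":-30,"ax":0,"ay":0,"az":0,"gripper":1}]'
python3 - <<'E'
from h import *
print(state()["qpos"],delta([486,372,330]))
im=capture("top");cv2.imwrite("pics/t2.png",im[...,::-1])
E
```

```text
time: 10.22
ee_pos: [491.7, 155.6, 402.4]
orientation: [0.119, 0.993, -0.0, -0.001]
force: [0.5, -0.5, 1.2]
opening: 85.6
grasp_force: 0.0
[ 0.15  0.2  -0.11  1.26  0.    0.39] [array([ 56.62, 208.99,  72.36])]
```

```bash
python3 -m creep '[{"tx":8,"ty":30,"tz":0,"ax":0,"ay":0,"az":0,"gripper":1},{"tx":10,"ty":36,"tz":0,"ax":0,"ay":0,"az":0,"gripper":1},{"tx":10,"ty":36,"tz":12,"ax":0,"ay":0,"az":0,"gripper":1},{"tx":10,"ty":36,"tz":20,"ax":0,"ay":0,"az":0,"gripper":1},{"tx":10,"ty":36,"tz":20,"ax":0,"ay":0,"az":0,"gripper":1},{"tx":8.6,"ty":35,"tz":20,"ax":0,"ay":0,"az":0,"gripper":1},{"tx":0,"ty":0,"tz":0,"ax":0,"ay":0,"az":0,"gripper":1}]'
python3 - <<'E'
from h import *
print(delta([486,372,213],76.3))
im=capture("top");im2=capture("side");
a=im[180:250,110:200,::-1];b=im2[90:200,200:270,::-1]
r=lambda i:cv2.resize(i,(int(i.shape[1]*440/i.shape[0]),440),interpolation=cv2.INTER_CUBIC)
o=np.hstack([r(b),r(a)])[:,:800];cv2.imwrite("pics/m3.png",o)
E
```

```text
time: 11.15
ee_pos: [485.4, 373.8, 327.6]
orientation: [0.117, 0.993, -0.001, -0.002]
force: [-0.2, -0.1, 0.3]
opening: 85.2
grasp_force: 0.0
[array([ -1.37,  -1.32, 114.64]), ('az', np.float64(0.003628723077356723))]
```

View pics/m3.png

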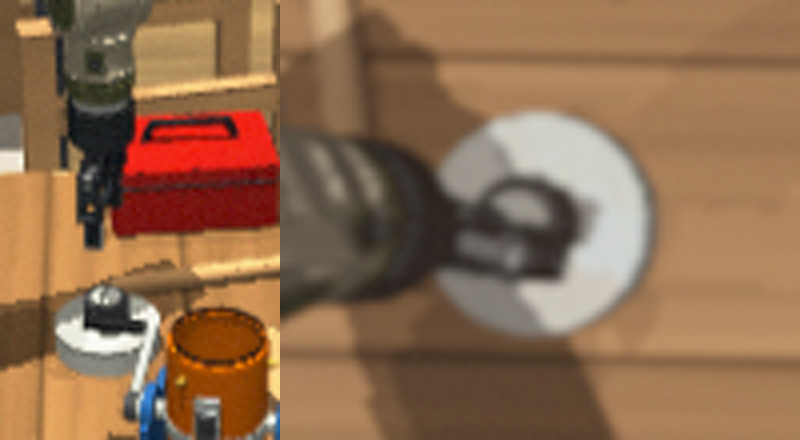

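The side crop shows fingers near (93,245) and collar top near (103,293); I'll check how well these are aligned numerically.

Run:
```python
from h import *
print("collar top via side",onz("side",200+103.5/4-.5,90+293.5/4-.5,72))
print("finger tip proj crop",[((proj("side",np.array([485.4,373.8,z]))-[200,90]+.5)*4) for z in (160,210)], "collar", [((proj("side",np.array([486,372,z]))-[200,90]+.5)*4) for z in(72,40)])
# lid from untouched top image: circle fit of plate outline in crop tc; and collar top
t=cv2.imread("pics/top0.png")[190:245,125:180];g=cv2.cvtColor(t,cv2.COLOR_BGR2HSV)
m=((g[...,1]<60)&(g[...,2]>110)).astype(np.uint8)
c=max(cv2.findContours(m,cv2.RETR_EXTERNAL,cv2.CHAIN_APPROX_NONE)[0],key=len);e=cv2.fitEllipse(c);print(e)
u,v=e[0];print(onz("top",u+125,v+190,35))
u,v=(129.5/4.5-.5+120,362.5/4.5-.5+135);print("collar top via top",onz("top",u,v,72))
```

```text
collar top via side [482.93 379.54  72.  ]
finger tip proj crop [array([103.69, 232.14]), array([102.52, 194.13])] collar [array([106.18, 297.03]), array([106.86, 319.46])]
((25.705053329467773, 25.270090103149414), (34.96308135986328, 36.230934143066406), 71.59355926513672)
[485.86 374.35  35.  ]
collar top via top [486.39 371.48  72.  ]
```

```bash
python3 -m creep '[{"tx":0,"ty":0,"tz":30,"ax":0,"ay":0,"az":0,"gripper":1},{"tx":0,"ty":0,"tz":30,"ax":0,"ay":0,"az":0,"gripper":1},{"tx":0,"ty":0,"tz":30,"ax":0,"ay":0,"az":0,"gripper":1},{"tx":0,"ty":0,"tz":16,"ax":0,"ay":0,"az":0,"gripper":1},{"tx":0,"ty":0,"tz":0,"ax":0,"ay":0,"az":0,"gripper":0.45},{"tx":0,"ty":0,"tz":0,"ax":0,"ay":0,"az":0,"gripper":0.3},{"tx":0,"ty":0,"tz":0,"ax":0,"ay":0,"az":0,"gripper":0.2},{"tx":0,"ty":0,"tz":0,"ax":0,"ay":0,"az":0,"gripper":0.1}]' 25; python3 -m creep '[{"tx":0,"ty":0,"tz":0,"ax":0,"ay":0,"az":0,"gripper":0.1},{"tx":0,"ty":0,"tz":0,"ax":0,"ay":0,"az":0,"gripper":0.1},{"tx":0,"ty":0,"tz":0,"ax":0,"ay":0,"az":0,"gripper":0.1}]'
```

```text
time: 12.25
ee_pos: [487.2, 372.6, 226.4]
orientation: [0.119, 0.993, 0.001, 0.002]
force: [-0.1, 0.9, 6.1]
opening: 52.9
grasp_force: 27.1
time: 12.62
ee_pos: [487.2, 372.6, 226.4]
orientation: [0.119, 0.993, 0.001, 0.002]
force: [-0.4, 0.8, 6.4]
opening: 53.3
grasp_force: 27.1
```

```bash
python3 -m creep '[{"tx":0,"ty":0,"tz":0,"ax":0,"ay":0,"az":0,"gripper":0.5},{"tx":0,"ty":0,"tz":0,"ax":0,"ay":0,"az":0,"gripper":0.8},{"tx":0,"ty":0,"tz":0,"ax":0,"ay":0,"az":-0.1745,"gripper":0.8},{"tx":0,"ty":0,"tz":0,"ax":0,"ay":0,"az":-0.1745,"gripper":0.8},{"tx":0,"ty":0,"tz":0,"ax":0,"ay":0,"az":-0.1745,"gripper":0.8},{"tx":0,"ty":0,"tz":0,"ax":0,"ay":0,"az":-0.1745,"gripper":0.8},{"tx":0,"ty":0,"tz":0,"ax":0,"ay":0,"az":-0.1745,"gripper":0.8},{"tx":0,"ty":0,"tz":0,"ax":0,"ay":0,"az":-0.1745,"gripper":0.8},{"tx":0,"ty":0,"tz":0,"ax":0,"ay":0,"az":-0.1745,"gripper":0.8},{"tx":0,"ty":0,"tz":0,"ax":0,"ay":0,"az":-0.1745,"gripper":0.8},{"tx":0,"ty":0,"tz":0,"ax":0,"ay":0,"az":-0.1745,"gripper":0.8},{"tx":0,"ty":0,"tz":0,"ax":0,"ay":0,"az":0,"gripper":0.8}]'; python3 -c "
from h import *
print(delta([487.2,372.6,214],166.3),state()['qpos'])"
```

```text
time: 14.12
ee_pos: [486.1, 371.8, 223.9]
orientation: [-0.617, 0.787, 0.0, -0.0]
force: [-0.5, -0.1, -0.8]
opening: 76.8
grasp_force: 0.0
[array([-1.01, -0.84,  9.94]), ('az', np.float64(-0.001860278973913629))] [ 0.52  0.49 -0.15  0.93 -0.   -0.81]
```

```bash
python3 -m creep '[{"tx":-1,"ty":0,"tz":7,"ax":0,"ay":0,"az":0,"gripper":0.8},{"tx":0,"ty":0,"tz":0,"ax":0,"ay":0,"az":0,"gripper":0.4},{"tx":0,"ty":0,"tz":0,"ax":0,"ay":0,"az":0,"gripper":0.2},{"tx":0,"ty":0,"tz":0,"ax":0,"ay":0,"az":0,"gripper":-0.2},{"tx":0,"ty":0,"tz":0,"ax":0,"ay":0,"az":0,"gripper":-0.5},{"tx":0,"ty":0,"tz":0,"ax":0,"ay":0,"az":0,"gripper":-0.5},{"tx":0,"ty":0,"tz":0,"ax":0,"ay":0,"az":0,"gripper":-0.5}]' 60; python3 -c "
from h import *
print(state()['ft_torque'],delta([487.2,372.6,214],166.3))"
```

```text
time: 15.0
ee_pos: [486.4, 372.9, 217.1]
orientation: [-0.618, 0.786, 0.0, -0.0]
force: [-0.4, -0.2, -1.5]
opening: 52.2
grasp_force: 62.9
[ 0.07  0.22 -0.03] [array([ 0.13, -0.82,  3.15]), ('az', np.float64(-2.5052165227107786e-05))]
```

```bash
python3 -m creep '[{"tx":0,"ty":0,"tz":-10,"ax":0,"ay":0,"az":0,"gripper":-0.5},{"tx":0,"ty":0,"tz":-30,"ax":0,"ay":0,"az":0,"gripper":-0.5},{"tx":0,"ty":0,"tz":-40,"ax":0,"ay":0,"az":0,"gripper":-0.5},{"tx":0,"ty":0,"tz":-45,"ax":0,"ay":0,"az":0,"gripper":-0.5},{"tx":0,"ty":0,"tz":-45,"ax":0,"ay":0,"az":0,"gripper":-0.5},{"tx":0,"ty":0,"tz":-45,"ax":0,"ay":0,"az":0,"gripper":-0.5},{"tx":0,"ty":0,"tz":-40,"ax":0,"ay":0,"az":0,"gripper":-0.5},{"tx":0,"ty":0,"tz":-25,"ax":0,"ay":0,"az":0,"gripper":-0.5},{"tx":0,"ty":0,"tz":-10,"ax":0,"ay":0,"az":0,"gripper":-0.5},{"tx":0,"ty":0,"tz":0,"ax":0,"ay":0,"az":0,"gripper":-0.5}]'
python3 - <<'E'
from h import *
now={n:capture(n)[...,::-1].copy() for n in("top","side")}
for n in now: cv2.imwrite(f"pics/{n}3.png",now[n])
for n,src,(x0,y0,x1,y1) in (("top",cv2.imread("pics/top0.png"),(222,158,270,206)),("top",now["top"],(222,158,270,206)),("side",cv2.imread("pics/side0.png"),(238,162,272,186)),("side",now["side"],(238,162,272,186))):
    h=cv2.cvtColor(src[y0:y1,x0:x1],cv2.COLOR_BGR2HSV)
    m=((h[...,2]<95)&((h[...,0]<14)|(h[...,1]<120))).astype(np.uint8)
    o=((h[...,0]<20)&(h[...,1]>150)).astype(np.uint8)
    for nm,k in(("dark",m),("orange",o)):
        c=max(cv2.findContours(k,cv2.RETR_EXTERNAL,cv2.CHAIN_APPROX_NONE)[0],key=len)
        if len(c)>5:
            e=cv2.fitEllipse(cv2.convexHull(c)); u,v=e[0]; print(n,nm,len(c),np.array(e[0])+[x0,y0],e[1],onz(n,u+x0,v+y0,257))
o=[cv2.resize(i,None,fx=8,fy=8,interpolation=cv2.INTER_CUBIC) for i in (now["top"][158:206,222:270],now["side"][158:206,235:283])]
cv2.imwrite("pics/rim.png",np.hstack(o))
print(delta([590.4,28.6,505]),state()["qpos"])
E
```

```text
time: 16.25
ee_pos: [486.6, 372.9, 507.6]
orientation: [-0.618, 0.786, -0.0, 0.0]
force: [0.3, -0.9, -4.5]
opening: 52.2
grasp_force: 63.6
top dark 43 [231.8 166. ] (10.013335227966309, 33.277435302734375) [635.51  69.93 257.  ]
top orange 190 [253.05 185.7 ] (34.72340774536133, 52.01448440551758) [577.52   5.66 257.  ]
top dark 43 [231.8 166. ] (10.013335227966309, 33.277435302734375) [635.51  69.93 257.  ]
top orange 188 [253.14 185.67] (34.538185119628906, 51.95133972167969) [577.62   5.39 257.  ]Traceback (most recent call last):
  File "<stdin>", line 11, in <module>
cv2.error: OpenCV(4.12.0) /io/opencv/modules/imgproc/src/shapedescr.cpp:361: error: (-201:Incorrect size of input array) There should be at least 5 points to fit the ellipse in function 'fitEllipseNoDirect'
```

Run:
```python
from h import *
t=cv2.imread("pics/top3.png");s=cv2.imread("pics/side3.png")
o=[cv2.resize(i,None,fx=8,fy=8,interpolation=cv2.INTER_CUBIC) for i in (t[158:206,222:270],s[158:206,232:280])]
cv2.imwrite("pics/rim.png",np.hstack(o))
```

```text
(no output)
```

View pics/rim.png

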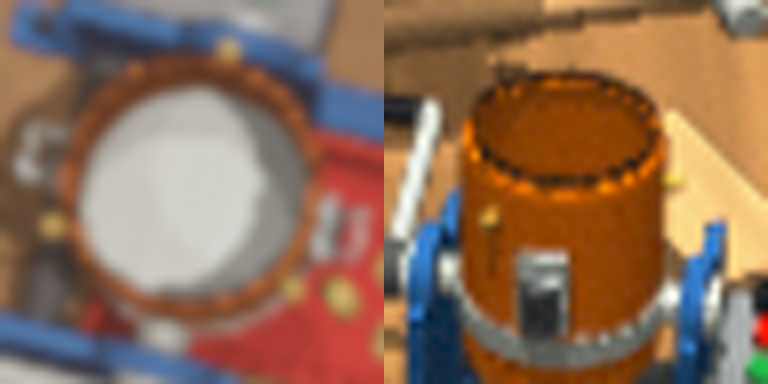

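The rim in the top half is centred near (192,187), with pins at (229,48), (51,225), (292,290). The side ring centre is near (566-384,130).

Run:
```python
from h import *
T=lambda x,y:((x+.5)/8-.5+222,(y+.5)/8-.5+158); S=lambda x,y:((x-384+.5)/8-.5+232,(y+.5)/8-.5+158)
P=np.array([onz("top",*T(*p),233) for p in((229,48),(51,225),(292,290))]);print("pins",P,P.mean(0),np.linalg.norm(P-P.mean(0),axis=1))
d=P[0]-P.mean(0);print("yaw by pin0",np.degrees(np.arctan2(d[1],d[0])))
print("rim top",onz("top",*T(192,186),258));print("side",onz("side",*S(566,129.5),260))
print(delta([591,28,507]),state()["qpos"])
```

```text
pins [[647.41  15.81 233.  ]
 [578.63  82.21 233.  ]
 [555.31  -9.6  233.  ]] [593.78  29.47 233.  ] [55.34 54.87 54.83]
yaw by pin0 -14.291896402947192
rim top [591.65  28.08 258.  ]
side [594.11  21.21 260.  ]
[array([ 310.35, -183.17,   -0.88])] [ 0.52  0.4   0.41  1.59 -0.   -0.81]
```

```bash
python3 -m creep '[{"tx":15,"ty":-9,"tz":0,"ax":0,"ay":0,"az":0,"gripper":-0.5},{"tx":30,"ty":-18,"tz":0,"ax":0,"ay":0,"az":0,"gripper":-0.5},{"tx":35,"ty":-20,"tz":0,"ax":0,"ay":0,"az":0,"gripper":-0.5},{"tx":35,"ty":-20,"tz":0,"ax":0,"ay":0,"az":0,"gripper":-0.5},{"tx":35,"ty":-20,"tz":0,"ax":0,"ay":0,"az":0,"gripper":-0.5},{"tx":35,"ty":-20,"tz":0,"ax":0,"ay":0,"az":0,"gripper":-0.5},{"tx":35,"ty":-20,"tz":0,"ax":0,"ay":0,"az":0,"gripper":-0.5},{"tx":35,"ty":-22,"tz":0,"ax":0,"ay":0,"az":0,"gripper":-0.5},{"tx":30,"ty":-20,"tz":0,"ax":0,"ay":0,"az":0,"gripper":-0.5},{"tx":20,"ty":-12,"tz":0,"ax":0,"ay":0,"az":0,"gripper":-0.5},{"tx":6,"ty":-3,"tz":0,"ax":0,"ay":0,"az":0,"gripper":-0.5},{"tx":0,"ty":0,"tz":0,"ax":0,"ay":0,"az":0,"gripper":-0.5},{"tx":0,"ty":0,"tz":0,"ax":0,"ay":0,"az":0,"gripper":-0.5}]'
cat > d.py <<'E'
from h import *
s=state();R=Ro.from_quat(s["orientation"]).as_matrix();print("p",s["ee_pos"],"d",delta([593,27.8,454])[0],"F",s["force"],"T",s["ft_torque"],"z",R[:,2],"yaw",np.degrees(np.arctan2(R[1,1],R[0,1])),"j6",s["qpos"][5])
E
python3 d.py
```

```text
time: 17.98
ee_pos: [591.3, 28.2, 507.4]
orientation: [-0.618, 0.786, 0.0, 0.0]
force: [0.7, 0.7, -3.6]
opening: 52.4
grasp_force: 63.6
p [591.33  28.2  507.42] d [ 0.02 -1.72 53.42] F [ 0.66  0.73 -3.55] T [-0.02  0.01 -0.03] z [-0.  0. -1.] yaw 166.37858043550062 j6 -1.4210557734075517
```

```bash
python3 -m creep '[{"tx":0,"ty":-1.7,"tz":15,"ax":0,"ay":0,"az":0,"gripper":-0.5},{"tx":0,"ty":0,"tz":10,"ax":0,"ay":0,"az":0,"gripper":-0.5},{"tx":0,"ty":0,"tz":8,"ax":0,"ay":0,"az":0,"gripper":-0.5},{"tx":0,"ty":0,"tz":6,"ax":0,"ay":0,"az":0,"gripper":-0.5}]'; python3 d.py;python3 -m creep '[{"tx":0,"ty":0,"tz":4,"ax":0,"ay":0,"az":0,"gripper":-0.5},{"tx":0,"ty":0,"tz":4,"ax":0,"ay":0,"az":0,"gripper":-0.5}]';python3 d.py
```

```text
time: 18.48
ee_pos: [593.2, 26.9, 467.5]
orientation: [-0.618, 0.786, 0.0, -0.0]
force: [-0.0, -0.7, -3.0]
opening: 51.8
grasp_force: 63.6
p [593.2   26.94 467.46] d [-0.79  0.39 13.46] F [-0.03 -0.67 -2.99] T [-0.03 -0.02  0.01] z [-0.  0. -1.] yaw 166.3129987975966 j6 -1.4216818680276875
time: 18.73
ee_pos: [593.4, 26.8, 460.3]
orientation: [-0.618, 0.786, -0.0, 0.0]
force: [-0.2, -0.2, -4.0]
opening: 52.4
grasp_force: 63.4
p [593.35  26.77 460.26] d [-0.92  0.59  6.26] F [-0.22 -0.16 -3.97] T [ 0.01  0.01 -0.05] z [ 0.  0. -1.] yaw 166.29802253459792 j6 -1.4216896225646503
```

Skirt is past the rim with no side force. Now down onto the pins.

```bash
python3 -m creep '[{"tx":0,"ty":0,"tz":3,"ax":0,"ay":0,"az":0,"gripper":-0.5},{"tx":0,"ty":0,"tz":2,"ax":0,"ay":0,"az":0,"gripper":-0.5},{"tx":0,"ty":0,"tz":2,"ax":0,"ay":0,"az":0,"gripper":-0.5},{"tx":0,"ty":0,"tz":0,"ax":0,"ay":0,"az":0,"gripper":-0.5}]'; python3 d.py
```

```text
time: 19.23
ee_pos: [593.2, 26.8, 454.0]
orientation: [-0.618, 0.786, -0.0, 0.0]
force: [-0.6, -0.7, 1.2]
opening: 52.3
grasp_force: 64.1
p [593.24  26.81 454.01] d [-0.91  0.47  0.01] F [-0.62 -0.71  1.21] T [0.03 0.35 0.03] z [ 0. -0. -1.] yaw 166.30225609473501 j6 -1.421707840150281
```

```bash
python3 -m creep '[{"tx":0,"ty":0,"tz":1.5,"ax":0,"ay":0,"az":0,"gripper":-0.5},{"tx":0,"ty":0,"tz":1.5,"ax":0,"ay":0,"az":0,"gripper":-0.5},{"tx":0,"ty":0,"tz":0,"ax":0,"ay":0,"az":0,"gripper":-0.5}]' 80; python3 d.py
python3 -m creep '[{"tx":0,"ty":0,"tz":0,"ax":0,"ay":0,"az":0.1,"gripper":-0.5},{"tx":0,"ty":0,"tz":0,"ax":0,"ay":0,"az":0.1,"gripper":-0.5}]'; python3 d.py
python3 -m creep '[{"tx":0,"ty":0,"tz":0,"ax":0,"ay":0,"az":0.1,"gripper":-0.5},{"tx":0,"ty":0,"tz":0,"ax":0,"ay":0,"az":0.1,"gripper":-0.5}]'; python3 d.py
```

```text
time: 19.6
ee_pos: [592.7, 26.9, 453.8]
orientation: [-0.618, 0.786, -0.001, 0.002]
force: [-3.9, -0.5, 14.3]
opening: 52.1
grasp_force: 83.7
p [592.71  26.87 453.85] d [-0.97 -0.06 -0.15] F [-3.86 -0.54 14.27] T [0.15 1.43 0.  ] z [ 0. -0. -1.] yaw 166.30550854733278 j6 -1.421724684734008
time: 19.85
ee_pos: [592.6, 26.9, 453.5]
orientation: [-0.535, 0.845, -0.001, 0.001]
force: [-3.9, -0.3, 16.6]
opening: 52.3
grasp_force: 83.5
p [592.61  26.89 453.5 ] d [-1.    0.03 -0.5 ] F [-3.88 -0.35 16.58] T [0.04 1.12 1.11] z [ 0. -0. -1.] yaw 154.73277337942042 j6 -1.2196997332202746
time: 20.1
ee_pos: [592.4, 26.7, 453.8]
orientation: [-0.448, 0.894, -0.001, 0.001]
force: [-6.2, -2.5, 14.5]
opening: 52.1
grasp_force: 83.3
p [592.41  26.7  453.84] d [-1.23  0.19 -0.16] F [-6.24 -2.5  14.49] T [-0.12  1.76  0.75] z [ 0. -0. -1.] yaw 143.27907155269747 j6 -1.019963504515293
```

```bash
for i in 1; do python3 -m creep '[{"tx":0,"ty":0,"tz":0,"ax":0,"ay":0,"az":0.1,"gripper":-0.5},{"tx":0,"ty":0,"tz":0,"ax":0,"ay":0,"az":0.1,"gripper":-0.5}]' >/dev/null; done; python3 d.py
python3 -m creep '[{"tx":0,"ty":0,"tz":0,"ax":0,"ay":0,"az":0.1,"gripper":-0.5},{"tx":0,"ty":0,"tz":0,"ax":0,"ay":0,"az":0.1,"gripper":-0.5}]' >/dev/null; python3 d.py
python3 -m creep '[{"tx":0,"ty":0,"tz":0,"ax":0,"ay":0,"az":0.1,"gripper":-0.5},{"tx":0,"ty":0,"tz":0,"ax":0,"ay":0,"az":0.1,"gripper":-0.5}]' >/dev/null; python3 d.py
python3 -m creep '[{"tx":0,"ty":0,"tz":0,"ax":0,"ay":0,"az":0.1,"gripper":-0.5},{"tx":0,"ty":0,"tz":0,"ax":0,"ay":0,"az":0.1,"gripper":-0.5}]' >/dev/null; python3 d.py
```

```text
p [592.17  26.76 453.73] d [-1.32  0.22 -0.27] F [-8.87 -1.35 15.21] T [0.28 2.37 0.81] z [ 0. -0. -1.] yaw 131.81906249329924 j6 -0.8199752782226987
p [592.54  27.05 453.86] d [-0.77  0.42 -0.14] F [-5.44 -0.41 14.37] T [0.3  1.39 0.67] z [ 0. -0. -1.] yaw 120.38080260819616 j6 -0.6199543573379476
p [592.8   27.1  453.82] d [-0.42  0.6  -0.17] F [-4.69 -0.19 13.58] T [0.26 1.05 0.68] z [ 0.  0. -1.] yaw 108.91524204710664 j6 -0.4197887647173763
p [593.09  27.14 453.85] d [ 0.    0.66 -0.15] F [-4.94 -0.68 13.06] T [0.24 0.78 0.67] z [ 0.01  0.   -1.  ] yaw 97.46250136662246 j6 -0.2198037358367931
```

```bash
python3 -m creep '[{"tx":0,"ty":0,"tz":0,"ax":0,"ay":0,"az":0.1,"gripper":-0.5},{"tx":0,"ty":0,"tz":0,"ax":0,"ay":0,"az":0.1,"gripper":-0.5}]' >/dev/null; python3 d.py
python3 -m creep '[{"tx":0,"ty":0,"tz":0,"ax":0,"ay":0,"az":0.1,"gripper":-0.5},{"tx":0,"ty":0,"tz":0,"ax":0,"ay":0,"az":0.1,"gripper":-0.5}]' >/dev/null; python3 d.py
python3 -m creep '[{"tx":0,"ty":0,"tz":0,"ax":0,"ay":0,"az":0.1,"gripper":-0.5},{"tx":0,"ty":0,"tz":0,"ax":0,"ay":0,"az":0.1,"gripper":-0.5}]' >/dev/null; python3 d.py
```

```text
p [593.21  27.11 453.83] d [ 0.25  0.67 -0.17] F [-2.88 -0.62 12.29] T [0.13 0.62 0.64] z [ 0.01 -0.   -1.  ] yaw 86.0034642933104 j6 -0.0198016392197596
p [593.4   27.13 451.98] d [ 0.56  0.55 -2.02] F [ 0.13  0.89 -2.62] T [0.34 0.07 0.09] z [ 0.  0. -1.] yaw 74.47267353632155 j6 0.18140027110413193
p [593.32  27.75 450.14] d [ 0.31 -0.09 -3.86] F [-0.54  4.27 -0.14] T [0.93 0.23 2.79] z [ 0.  0. -1.] yaw 63.136510196584304 j6 0.3797569024158342
```

The lid has dropped into the keyways (z fell, torque rose). I'll back the turn off a little and push down.

```bash
python3 -m creep '[{"tx":0,"ty":0,"tz":0,"ax":0,"ay":0,"az":-0.08,"gripper":-0.5},{"tx":0,"ty":0,"tz":2,"ax":0,"ay":0,"az":-0.04,"gripper":-0.5},{"tx":0,"ty":0,"tz":2,"ax":0,"ay":0,"az":0,"gripper":-0.5}]' >/dev/null; python3 d.py
python3 -m creep '[{"tx":0,"ty":0,"tz":2,"ax":0,"ay":0,"az":0,"gripper":-0.5},{"tx":0,"ty":0,"tz":2,"ax":0,"ay":0,"az":0,"gripper":-0.5}]' >/dev/null; python3 d.py
python3 -m creep '[{"tx":0,"ty":0,"tz":2,"ax":0,"ay":0,"az":0,"gripper":-0.5},{"tx":0,"ty":0,"tz":1,"ax":0,"ay":0,"az":0,"gripper":-0.5}]' >/dev/null; python3 d.py
```

```text
p [593.39  26.93 445.94] d [ 0.67  0.69 -8.06] F [-0.24  0.96 -2.42] T [ 0.24 -0.02 -0.03] z [-0.  0. -1.] yaw 70.0277377606373 j6 0.25872752034700885
p [593.18  26.92 443.12] d [  0.46   0.77 -10.88] F [-2.91  2.09  5.14] T [ 0.38  0.36 -0.03] z [ 0.  0. -1.] yaw 70.02722873002133 j6 0.25870800192709614
p [593.11  26.94 440.66] d [  0.37   0.78 -13.34] F [-3.85  2.2  10.57] T [0.33 0.79 0.01] z [ 0.  0. -1.] yaw 70.03858658505513 j6 0.25855847736888316
```

```bash
python3 -m creep '[{"tx":0,"ty":0,"tz":1.5,"ax":0,"ay":0,"az":0,"gripper":-0.5},{"tx":0,"ty":0,"tz":1.5,"ax":0,"ay":0,"az":0,"gripper":-0.5},{"tx":0,"ty":0,"tz":0,"ax":0,"ay":0,"az":0,"gripper":-0.5},{"tx":0,"ty":0,"tz":0,"ax":0,"ay":0,"az":0,"gripper":-0.5},{"tx":0,"ty":0,"tz":0,"ax":0,"ay":0,"az":0,"gripper":-0.5},{"tx":0,"ty":0,"tz":0,"ax":0,"ay":0,"az":0,"gripper":-0.5}]'; python3 d.py
python3 - <<'E'
from h import *
b=capture("side")[130:260,200:310,::-1]
cv2.imwrite("pics/end.png",cv2.resize(b,None,fx=4.5,fy=4.5,interpolation=cv2.INTER_CUBIC))
E
```

```text
time: 23.48
ee_pos: [592.6, 27.0, 440.6]
orientation: [0.173, 0.985, 0.0, 0.003]
force: [-7.1, 1.8, 19.4]
opening: 51.8
grasp_force: 87.0
p [592.61  27.02 440.58] d [ -0.17   0.89 -13.41] F [-7.07  1.8  19.4 ] T [ 0.42  1.48 -0.04] z [ 0.01 -0.   -1.  ] yaw 70.04231900005045 j6 0.25858382027074284
```

View pics/end.png

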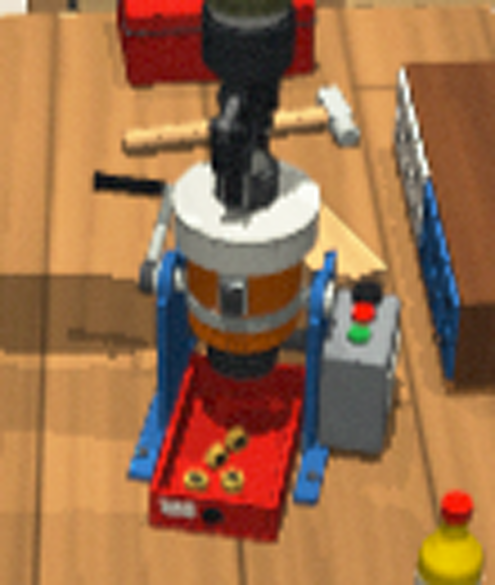

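The lid at (247,215) sits square and home: force rises with no further travel. The four nuts lie in the drawer around (215,460). Handing in.

```bash
python3 -c "
from plant import *
print(finish_job())"
```

```text
the job is handed in; nothing more can be done
None
```

I handed the job in at about 23.5 s with the four nuts in the red drawer, the drum upright, and the lid keyed and pushed home, held with about 87 N of grip and 19 N of push; no verdict was returned.

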